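Pin the gate bar of a bearing-shield jig

TASK

The bearing shield lies in its jig, ready for the bearing to be pulled. Lock the gate bar over it: swing the bar round into the fork until it stops, then take the clevis pin from its V rest, set it nose down in the top hole of the fork and press it down through the upper lug with its spring ball, the eye of the bar and the lower lug, until its head sits flat on the fork. The shield must still be lying flat in its nest at the end.

Things in the scene. Friction and masses are not known exactly. Their poses are not given: they have to be found in the camera images.
- pin_mid (a point): Plain steel clevis pin, 82 mm long, about 0.1 kg: head 20 mm across and 12 mm thick, shank 14 mm across and 70 mm long, its last 7 mm tapering to 7 mm. This point: half-way along it (41 mm from either end) on its centre line; x axis along the pin from head to nose. It starts in the V rest, this point 46 mm up, sloping nose down by 0.3 rad, nose away from the robot within 26 degrees.
- pin_seat (a point): Centre of the underside of the pin's head (where the 14 mm shank begins), on the centre line, 29 mm from pin_mid; same axes as pin_mid.
- pin_rest: V rest that holds the pin, fixed to the bench, left or right of the jig (a tin of screws stands on the other side): steel foot 82 x 40 x 8 mm, two V saddles 5 mm thick, 27 mm wide, up to the pin's centre line: 28 to 33 mm from pin_mid towards the nose and just under the head. Between them the shank is free all round. Origin: centre of its underside, below pin_mid; x axis towards the nose.
- jig: Jig, fixed: steel base 130 x 250 x 10 mm (x, y, z). Origin: centre of its underside, z up; -x side faces the robot (turned up to 0.3 rad). In its frame: nest ring (94 mm across, top at z = 16 mm) at x = y = 0; pivot pillar of the gate bar at x = 0, y = +85 mm, top at z = 81 mm; fork at x = 0, y = -85 mm, open to -x, its web at x = 25 to 47 mm, 93 mm high with its screw heads.
- fork_mouth (a point): Mouth centre of the hole in the fork's upper lug, on the fork's top face, 87 mm above the bench; z axis up along the hole; x, y axes as the jig's. The two lugs are 40 mm across, upper one from z = 73 to 87 mm, lower one from 41 to 55 mm, each with an upright 16 mm through hole. The pin is home when pin_seat is at this point.
- plunger (a joint): Spring ball in the hole of the fork's upper lug, 7 mm below its mouth, on the web side (+x): reads 0 when it reaches 3.6 mm into the hole; in m, grows as the pin pushes it back (2 to 5 N, which sets the pin against the -x side). The pin does not fall past it: it must be pressed, 5 to 15 N; the ball then holds it where it is left.
- gate (a joint): Gate bar, steel, 22 mm wide, level, z = 57 to 71 mm, on the pivot pillar. In rad: 0 = holes in line; at value a it points from the pivot along (-sin a, -cos a) in the jig's x, y. Starts 0.35 to 0.75; stays where left (1 to 2 N on the bar moves it). Its stop is at -0.009, where the eye is 1.5 mm past the line: the pin's tapered nose draws it back.
- gate_eye (a point): Centre of the eye at the gate bar's free end, on the bar's upper face (z = 71 mm), 170 mm from the pivot: boss 36 mm across with a 16.5 mm through hole; y axis along the bar towards the pivot.
- shield: Aluminium bearing shield (round flanged casting, 76 mm across, 42 mm high), loose in the nest ring under the gate bar. Origin: centre of its underside, z axis up.
- nest (a point): Centre of the nest's floor on the jig's plate, 10 mm above the bench, where the shield's underside centre belongs.
Mind the look-alikes: they are no part of the job. Leave any green look-alike of the part that bears pin_mid alone. Leave any yellow look-alike of the shield alone.

How it is judged:
By the outcome, as a careful person would: the job done as asked, in the order asked, and still so for the second after the job is handed in, with the robot touching nothing.
It also fails if it takes over 61 s, if anything falls off the work surface, if the arm or the gripper's body presses on something with over 40 N, if the wrist force passes 120 N, or if a joint passes its speed limit or range.

ROBOT

A 7-joint arm with a two-finger parallel gripper is mounted at the origin on a cart in front of the work surface, level with it; the furniture and walls round the work are solid. World frame = base frame: x ahead of the robot, y to its left, z up, the work surface at z = 0. Lengths are in mm, angles in rad, forces in N, time in s.
With the tool pointing down it reaches from about 400 to 875 mm from the base axis. Payload 19.3 kg.
Tool frame: the origin (TCP) lies at the very end of the fingers, on their centre line; the grasp point (between the pads) lies 19 mm behind it (grip_point_offset is the z of the grasp point in the tool frame, in mm); z points along the fingers, x is the direction in which the jaws open and shut, and the axes are right-handed (so a half turn about z gives the same grasp; the last joint's range is limited). The gripper opens to 85 mm and grips with 20 to 120 N. Pads are 22 mm wide; open, the fingers measure 114 mm over their backs; the gripper's body (76 mm by 85 mm) begins 54 mm behind the grasp point. The pads swing forward as they close: fully open they stand 13 mm farther back than shut.
Start: joints at [1.214, 0.521, -0.036, 1.599, 0.021, 1.021, -0.113], TCP at [176.775, -599.471, 231.291] pointing down, gripper open.
Joint ranges: [-2.91, 2.91], [-0.3, 2.13], [-1.5, 1.42], [0.17, 2.43], [-1.26, 4.41], [0.16, 1.93], [-2.52, 2.52]. Speed limits (rad/s): [1.89, 1.89, 2.39, 2.39, 3.01, 3.01, 3.01].

INTERFACE

Orientations are given as a 3x3 rotation matrix whose columns are the frame's x, y, z axes.
In Python, from workcell import movep, movel, goto_joints, open_gripper, clamp, wait, inverse_kinematics, read_state, camera, PlanningError, finish_job, grip_point_offset gives the robot as it stands. Calls block until the motion is done:
- movep(position, orientation): joint-space move of the TCP to a pose.
- movel(position, frame=None, max_speed=150, guard=None): straight line of the TCP; frame=None keeps the orientation; max_speed is the mean speed in mm/s. With guard (N) it stops when the force on the tool has changed by that much, and returns True; else False.
- goto_joints(angles): joint-space move.
- open_gripper() and clamp(): open the fingers fully, or close them until they stop; the grip force is fixed at half the most.
- wait(seconds).
- inverse_kinematics(position, orientation): joint angles nearest the present ones, or None.
- read_state(): the state.
- camera(name): name is "scene" or "top"; returns a dict with "image" (420x560x3 uint8, blue, green, red), "range_z" (420x560 float32, mm along the optical axis (not along the pixel's ray), 0 where there is no reading), "fx", "fy", "cx", "cy" (pixels), "cam_to_world" (4x4, takes a point from camera to world coordinates). Camera axes: x right, y up, looking along -z (the intrinsics and any distortion apply to the point x, -y, -z); pixel columns grow to the right and rows downward; lengths in mm; the calibration is good to about 2 mm. A picture is of the moment at which its call begins.
A pose or a line that the arm cannot do raises PlanningError and nothing moves.
- finish_job(): hands the job in, once; it reports no verdict.
The state is a dict: "time": time; "qpos": joint angles; "qvel": joint speeds; "joint_efforts": joint torques, N m; "eef_pos": TCP position; "tool_rot": TCP orientation; "ft_force": force on the tool from outside, world axes, zero at the start; "torque": the same for the moment, N m; "finger_gap": finger opening in mm.
Only numpy, scipy, OpenCV 4.12 (cv2) and the standard library are available. Lean on these libraries where they do the work, as an engineer would, in place of code of your own. Each camera call takes 0.05 s, during which the arm holds its last target. There are 200 camera calls.

## Working session

There is one attempt and no reset: what is moved stays moved. The work goes in short steps, each a Python script; the robot and the scene stay as the last script left them, time stands still between calls to the robot, and variables do not carry over. Pictures are saved under pics/ and viewed, on a budget of 10 in all, crops included, one or two more only if the job needs it, and the job is handed in when it is done.

```bash
ls; mkdir -p pics; python3 - <<'E'
from workcell import *
import cv2,numpy as np
for n in("scene","top"):
    c=camera(n); cv2.imwrite(f"pics/{n}0.png",c["image"]); np.savez(f"{n}0.npz",**c)
    print(n,c["fx"],c["fy"],c["cx"],c["cy"],[k for k in c],np.round(c["cam_to_world"],3).tolist(),(c["range_z"]>0).mean())
s=read_state();print(s["time"],s["eef_pos"],s["tool_rot"],s["finger_gap"],grip_point_offset)
E
```

```text
pics
scene 470.86997474969496 470.86997474969496 284.19323144339506 205.94884785628722 ['image', 'range_z', 'fx', 'fy', 'cx', 'cy', 'cam_to_world'] [[-0.448, 0.789, -0.421, 26.174], [-0.894, -0.39, 0.22, 314.429], [0.01, 0.475, 0.88, 1194.272], [0.0, 0.0, 0.0, 1.0]] 0.9959736394557823
top 505.9160530530829 505.9160530530829 282.3711730511535 207.9197097002457 ['image', 'range_z', 'fx', 'fy', 'cx', 'cy', 'cam_to_world'] [[-0.01, 0.991, -0.134, 320.912], [-1.0, -0.01, 0.001, 36.409], [0.0, 0.134, 0.991, 1676.55], [0.0, 0.0, 0.0, 1.0]] 0.9960119047619047
0.1 [ 176.65810646 -599.19986963  230.79207622] [[ 2.82844105e-01 -9.59165815e-01 -3.90213980e-04]
 [-9.59165361e-01 -2.82844354e-01  9.38918132e-04]
 [-1.01094800e-03  1.08712274e-04 -9.99999483e-01]] 85.58503179648577 -18.700000000000003
```

View pics/scene0.png

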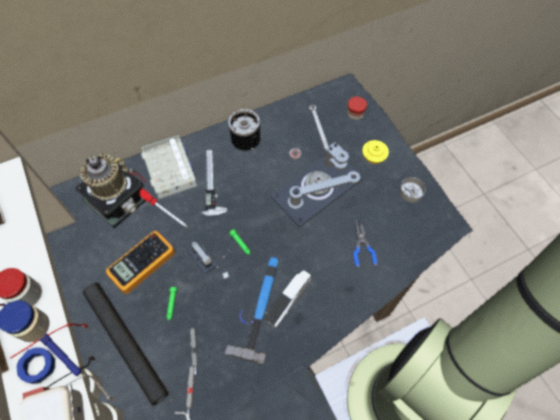

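View pics/top0.png

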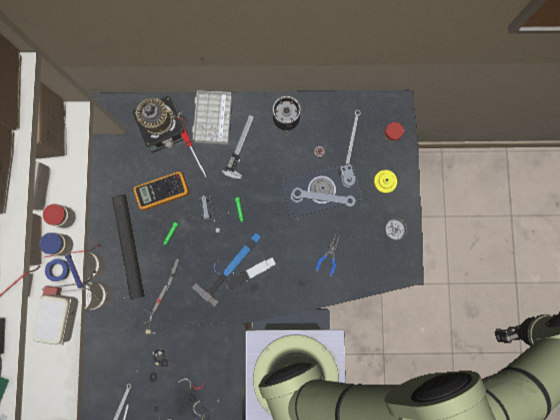

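The scene shows the jig with its bar at (320,185), and a small grey rest with the pin at (203,256). Green look-alike pins are at (240,241) and (172,302), and the yellow shield look-alike is at (375,151). In the top view the jig is at (322,190), the fork is probably at (347,175) and the rest is at (207,207). The green pins there are at (239,208) and (170,233). The tin of screws is at (395,230), to the right of the jig, so the rest should be on the left. That makes the grey object at (207,207) the pin, and I'll check it in a crop.

```bash
cat > h.py <<'E'
import numpy as np,cv2
def load(n): return dict(np.load(n+".npz"))
def ray(c,u,v):
    M=c["cam_to_world"]; d=np.array([(u-c["cx"])/c["fx"],-(v-c["cy"])/c["fy"],-1.0])
    return M[:3,3],M[:3,:3]@d
def onz(c,u,v,z):
    o,d=ray(c,u,v); return o+d*(z-o[2])/d[2]
def proj(c,p):
    M=c["cam_to_world"]; q=M[:3,:3].T@(np.asarray(p,float)-M[:3,3])
    return np.array([c["cx"]-c["fx"]*q[0]/q[2],c["cy"]+c["fy"]*q[1]/q[2]])
def cloud(c):
    v,u=np.mgrid[:420,:560]; z=c["range_z"]
    P=np.stack([(u-c["cx"])/c["fx"]*z,-(v-c["cy"])/c["fy"]*z,-z],-1)
    return P@c["cam_to_world"][:3,:3].T+c["cam_to_world"][:3,3]
E
python3 - <<'E'
from h import *
s=load("scene0");t=load("top0")
def crop(c,x,y,w,h,k): return cv2.resize(c["image"][y:y+h,x:x+w],None,fx=k,fy=k,interpolation=cv2.INTER_CUBIC)
a=np.hstack([crop(t,282,155,80,60,5),crop(t,187,180,80,60,5)])
b=np.hstack([crop(s,275,135,100,75,4),crop(s,170,220,100,75,4)])
cv2.imwrite("pics/crop0.png",np.vstack([a,b]))
P=cloud(t);S=cloud(s)
for n,u,v in(("rest",207,207),("tin",395,230),("nest",322,188)): print(n,onz(t,u,v,30).round())
for n,Q,u,v in(("s",S,203,256),("t",P,207,207)): print(n,Q[v-6:v+7:3,u-4:u+5:2,2].round().tolist())
print(P[165:210:3,290:360:3,2].round().astype(int))
E
```

```text
rest [549. 281.  30.]
tin [ 468. -333.   30.]
nest [609. -98.  30.]
s [[55.0, 50.0, 12.0, 10.0, 2.0], [53.0, 56.0, 58.0, 60.0, 15.0], [9.0, 55.0, 67.0, 69.0, 64.0], [13.0, 11.0, 58.0, 69.0, 68.0], [14.0, 10.0, 48.0, 64.0, 59.0]]
t [[46.0, 41.0, 13.0, 6.0, 2.0], [45.0, 54.0, 9.0, -4.0, 8.0], [51.0, 56.0, 52.0, 9.0, 15.0], [7.0, 62.0, 53.0, 6.0, 6.0], [4.0, 57.0, 64.0, 54.0, 2.0]]
[[-4 -4  2  3 -8 -1 -1  2  1 -4 -7  3 -4  6 -3 -6 -2  9 90 85 91 13 -3  3]
 [ 4  3  0 -3 -8 -4 -6 -2 -3 -5  2 -2 -5 14  8 14 10 88 87 84 86 11  6 -7]
 [-7 -4 -5 -3  4 -6 -5 -3  7 10 12 14  7 12 14 11 27 82 87 88 86  7  2 -6]
 [-5  3  0  1  4 11  8  8  9 13  4 10  5  9 10  2  9 61 91 92 92  7 -1  6]
 [-1 11  7  5  9  6  6  9  9 18 15 30 12  0  9 11 11 51 89 86 80 85  8 -4]
 [ 9 12  5 18  8  5  1 13 33 35 36 36 36 29 11 11 12 12 89  7 50 81 15  2]
 [13  4  6  6 18 10  8 15 37 40 47 55 49 42 35  2 12 11 74 92 84 92 16 -2]
 [ 6  6 11 13  7  7 17 33 41 47 53  6 47 45 35 17 10 12 42 55 53 11 10  3]
 [ 8 77 69 71  9  9 17 29 37 42 62 51 48 47 33 21  7  5  9  7  8  8 15 13]
 [ 5 71 80 80 70 69 69 67 66 80 50 48 47 42 33  8 11 13 13  6 10  7 10 14]
 [10 67 71 75 67 72 68 72 69 68 68 72 79 72 78 72 68 12  6  8 73 16  6 11]
 [ 8 14 61 42 16  7 11 60 74 70 74 71 63 76 77 75 68 71 76 73 65 72 12  8]
 [15 10 21 21  6  3 16  9 15  8 20 21 14  9 65 66 66 65 67 68 14 77  6 -2]
 [ 6 18 17 10 13  8 12  7 16 16  6 11 14 10  1 16 10 18  4 74 70 67 -7  5]
 [13  6 14  9  6 11  5 10 10 12  4 10 16  3  0 -3  0  0  7 -4 -3 -2  3  6]]
```

View pics/crop0.png

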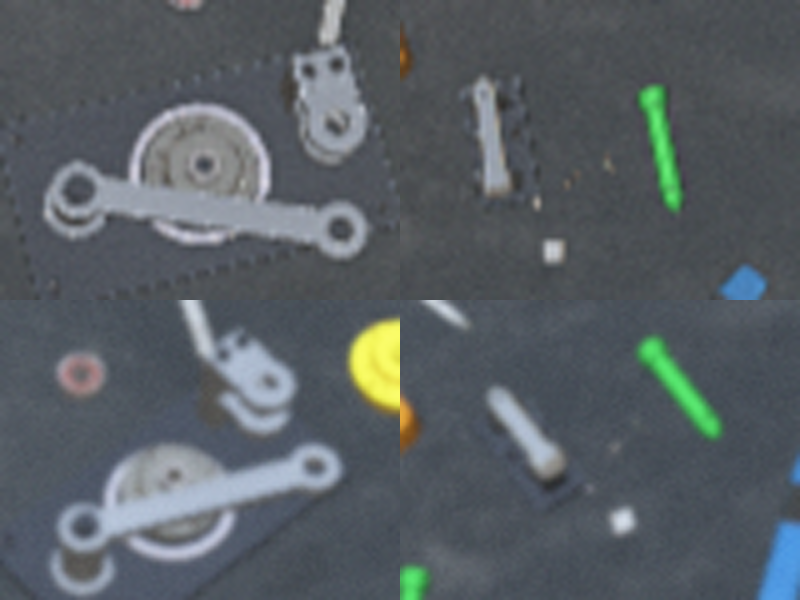

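The crop confirms it: the plain steel pin lies in the V rest, nose up in the image and so away from the robot. The fork hole is at crop (337,127), and the bar eye is at crop (341,230), clear of the fork. I'll triangulate these points across the two views.

```bash
cat >> h.py <<'E'
def tri(rs):
    A=np.zeros((3,3));b=np.zeros(3)
    for o,d in rs:
        d=d/np.linalg.norm(d);K=np.eye(3)-np.outer(d,d);A+=K;b+=K@o
    return np.linalg.solve(A,b)
E
python3 - <<'E'
from h import *
from workcell import inverse_kinematics
s=load("scene0");t=load("top0")
T=lambda x,y:(282+x/5-.4,155+y/5-.4); T2=lambda x,y:(187+(x-400)/5-.4,180+y/5-.4)
S=lambda x,y:(275+x/4-.375,135+(y-300)/4-.375); S2=lambda x,y:(170+(x-400)/4-.375,220+(y-300)/4-.375)
R={}
for n,a,b,z in (("hole",T(336,126),S(271,381),87),("pivot",T(78,188),S(84,525),81 and 76),("eye",T(341,229),S(316,467),71),("boss",T(204,165),S(174,474),50)):
    p,q=onz(t,*a,z),onz(s,*b,z); R[n]=(p+q)/2; print(n,p.round(1),q.round(1),tri([ray(t,*a),ray(s,*b)]).round(1))
d=lambda a,b:np.linalg.norm((R[a]-R[b])[:2])
print("pivot-hole",d("pivot","hole"),"pivot-eye",d("pivot","eye"),"boss mid",(R["pivot"]+R["hole"])[:2]/2)
# pin & fork masks
for nm,c,(x,y,w,h) in(("top",t,(198,192,16,32)),("scene",s,(186,236,34,40))):
    g=cv2.cvtColor(c["image"],cv2.COLOR_BGR2GRAY)[y:y+h,x:x+w]
    g=cv2.resize(g,None,fx=4,fy=4,interpolation=cv2.INTER_CUBIC)
    th,m=cv2.threshold(g,0,255,cv2.THRESH_OTSU)
    k,l,st,ce=cv2.connectedComponentsWithStats(m); i=1+st[1:,4].argmax()
    r=cv2.minAreaRect(np.argwhere(l==i)[:,::-1].astype(np.float32)); bp=cv2.boxPoints(r)
    L=sorted([(0,1),(1,2),(2,3),(3,0)],key=lambda e:np.linalg.norm(bp[e[0]]-bp[e[1]]))[:2]
    e=[(bp[i]+bp[j])/2/4-.375+[x,y] for i,j in L]; e.sort(key=lambda q:q[1]); print(nm,th,"nose",e[0].round(2),"head",e[1].round(2),r[1][0]/4,r[1][1]/4)
    R[nm]=e
    print(onz(c,*e[0],34).round(1),onz(c,*e[1],58).round(1))
E
```

```text
hole [ 624.8 -179.1   87. ] [ 629.5 -184.3   87. ] [ 621.7 -177.4  101.7]
pivot [588.1 -14.   76. ] [588.7 -14.2  76. ] [588.  -13.9  77.3]
eye [ 560.7 -182.6   71. ] [ 560.9 -183.5   71. ] [ 560.3 -182.5   72.7]
boss [606.9 -97.3  50. ] [610.7 -98.7  50. ] [605.7 -96.   58.9]
pivot-hole 171.99142540710184 pivot-eye 171.1513785303979 boss mid [607.78780371 -97.92406331]
top 115.0 nose [202.43 195.16] head [206.19 218.04] 23.18540382385254 5.2615766525268555
[588.3 296.3  34. ] [509.7 279.6  58. ]
scene 122.0 nose [191.53 242.62] head [208.71 261.99] 25.890117645263672 7.7042155265808105
[590.7 297.2  34. ] [508.7 277.8  58. ]
```

```bash
cat >> h.py <<'E'
PSI=.226; PIV=np.array([588.4,-14.1])
JX=np.array([np.cos(PSI),np.sin(PSI),0]); JY=np.array([-np.sin(PSI),np.cos(PSI),0])
JO=np.array([*PIV,0])-85*JY
def J(x,y,z): return JO+x*JX+y*JY+[0,0,z]
MID=np.array([551.1,288.2,46.]); YAW=.22; G=-18.7
DN=np.array([0,0,-1.])
def rot(x,z): return np.column_stack([x,np.cross(z,x),z])
def head(a): return np.array([np.cos(a),np.sin(a),0])
PA=head(YAW)*np.cos(.3)+DN*np.sin(.3)      # pin axis
def Rpick(sg): return rot(sg*np.array([np.sin(YAW),-np.cos(YAW),0]),DN)
def Rins(h,sg,th=np.pi/2-.3):              # pin vertical nose down, fingers along heading h
    z=np.cos(th)*DN+np.sin(th)*head(h); yd=np.sin(th)*DN-np.cos(th)*head(h)
    y=-sg*yd; x=np.cross(y,z); return np.column_stack([x,y,z])
def tcp(g,R): return np.asarray(g)-G*R[:,2]   # TCP for a grasp point
E
python3 - <<'E'
from h import *
from workcell import *
print("hole",J(0,-85,87),"shield",JO)
Rg=rot(-JY,DN)
print("gate",[None if q is None else np.round(q,2) for q in (inverse_kinematics(J(-88,-27,z),R) for z in(60,120) for R in (Rg,rot(JY,DN)))])
for sg in(1,-1):
    R=Rpick(sg); print("R.pin tool",(R.T@PA).round(2))
    q=inverse_kinematics(tcp(MID-8*PA,R),R); print("pick",sg,None if q is None else np.round(q,2))
    for h in(-.6,-.3,0,.226,.5):
        R=Rins(h,sg); assert np.allclose(np.linalg.det(R),1); 
        o=[]
        for dz in(49,30):
            q=inverse_kinematics(tcp(J(0,-85,87+dz),R),R); o.append(None if q is None else np.round(q,2).tolist())
        print(sg,h,(R@(Rpick(sg).T@PA)).round(2),o)
E
```

```text
hole [ 626.49377757 -179.77698727   87.        ] shield [607.44688878 -96.93849363   0.        ]
gate [array([ 0.28,  0.65, -0.17,  1.93,  0.19,  0.58, -1.36]), array([ 0.65,  0.74, -0.7 ,  1.91,  0.69,  0.75,  1.35]), array([ 0.32,  0.55, -0.22,  1.9 ,  0.18,  0.71, -1.35]), array([ 0.7 ,  0.65, -0.76,  1.88,  0.59,  0.85,  1.43])]
R.pin tool [ 0.   -0.96  0.3 ]
pick 1 [-0.33  0.79 -0.37  1.74  0.42  0.69 -2.28]
1 -0.6 [-0.  0. -1.] [[-0.09, 0.91, -0.04, 2.33, 2.44, 1.36, -1.61], [-0.09, 0.95, -0.04, 2.31, 2.44, 1.39, -1.63]]
1 -0.3 [-0.  0. -1.] [[0.47, 0.94, -0.45, 2.37, 2.94, 1.45, -1.23], [0.13, 0.97, -0.04, 2.37, 2.95, 1.47, -1.58]]
1 0 [-0.  0. -1.] [[1.3, 1.45, -1.29, 2.3, 3.08, 0.95, -0.15], [1.31, 1.52, -1.29, 2.29, 3.1, 0.95, -0.09]]
1 0.226 [-0. -0. -1.] [[1.41, 1.44, -1.29, 2.2, 3.13, 0.53, -0.1], [1.42, 1.5, -1.29, 2.19, 3.12, 0.53, -0.02]]
1 0.5 [-0. -0. -1.] [[0.04, 1.19, 0.8, 2.1, 4.05, 1.85, -2.01], [0.04, 1.24, 0.8, 2.09, 4.02, 1.88, -2.0]]
R.pin tool [-0.    0.96  0.3 ]
pick -1 [-0.13  0.87 -0.69  1.73  0.73  0.82  0.62]
-1 -0.6 [-0.  0. -1.] [[-0.09, 0.91, -0.04, 2.33, 2.44, 1.36, 1.53], [-0.09, 0.95, -0.04, 2.31, 2.44, 1.39, 1.51]]
-1 -0.3 [-0.  0. -1.] [[0.47, 0.94, -0.45, 2.37, 2.94, 1.45, 1.92], [0.13, 0.97, -0.04, 2.37, 2.95, 1.47, 1.56]]
-1 0 [-0.  0. -1.] [[-0.45, 1.67, 1.2, 2.37, 3.19, 1.89, 0.3], [-0.47, 1.74, 1.2, 2.36, 3.12, 1.89, 0.25]]
-1 0.226 [-0. -0. -1.] [[1.16, 1.1, -0.87, 2.21, 3.68, 0.73, 2.22], [-0.1, 1.26, 0.79, 2.26, 3.68, 1.84, 1.04]]
-1 0.5 [-0. -0. -1.] [[0.04, 1.19, 0.8, 2.1, 4.05, 1.85, 1.13], [0.04, 1.24, 0.8, 2.09, 4.02, 1.88, 1.14]]
```

```bash
cat >> h.py <<'E'
TILT=.25; TH=np.pi/2-.3-TILT; D=-6
def Rpick(sg): return rot(sg*np.array([np.sin(YAW),-np.cos(YAW),0]),np.cos(TILT)*DN+np.sin(TILT)*head(YAW))
E
python3 - <<'E'
from h import *
from workcell import *
for sg in(1,-1):
    Rp=Rpick(sg); q=inverse_kinematics(tcp(MID+D*PA,Rp),Rp); print("pick",sg,None if q is None else np.round(q,2))
    for h in(-.6,-.4,-.2,0,.2):
        R=Rins(h,sg,TH); q=inverse_kinematics(tcp(J(0,-85,87+35),R),R); print(h,(R@(Rp.T@PA)).round(2),None if q is None else np.round(q,2))
Rg=rot(-JY,DN)
movep(J(-88,-27,110),Rg); print(read_state()["time"])
clamp(); movel(J(-88,-27,61),max_speed=100); print(read_state()["time"],read_state()["ft_force"],read_state()["finger_gap"])
for i in range(4):
    g=movel(J(-12,-27,61),max_speed=45,guard=9); s=read_state(); e=s["eef_pos"]-JO
    print(g,s["time"],"jig",(e@JX).round(1),(e@JY).round(1),s["ft_force"].round(1))
    if g and e@JX>-26 or not g: break
E
```

```text
pick 1 [-0.75  0.73  0.17  1.96 -0.06  0.24 -1.93]
-0.6 [-0.  0. -1.] [-0.16  0.78  0.12  2.29  2.47  0.91 -1.59]
-0.4 [-0.  0. -1.] [ 0.97  1.24 -1.28  2.29  2.53  1.42 -0.41]
-0.2 [-0.  0. -1.] [ 1.1   1.24 -1.28  2.29  2.63  1.15 -0.26]
0 [-0.  0. -1.] [ 1.23  1.24 -1.28  2.25  2.68  0.85 -0.11]
0.2 [-0. -0. -1.] [ 1.32  1.25 -1.28  2.18  2.65  0.54  0.1 ]
pick -1 [-0.36  0.74 -0.38  1.94  0.95  0.43  0.32]
-0.6 [-0.  0. -1.] [ 0.45  0.85 -0.66  2.26  2.33  1.23  2.08]
-0.4 [-0.  0. -1.] [ 0.72  0.93 -0.87  2.3   2.56  1.2   2.3 ]
-0.2 [-0.  0. -1.] [ 0.85  0.93 -0.87  2.3   2.79  1.    2.36]
0 [-0.  0. -1.] [ 0.98  0.94 -0.87  2.26  3.03  0.77  2.39]
0.2 [-0. -0. -1.] [ 1.08  0.95 -0.87  2.19  3.33  0.52  2.32]
2.2083
3.6167 [0.38328378 0.25363669 0.15250741] 0.5081188137143234
True 4.9917 jig -19.7 -26.9 [ 0.4 -0.9 -2. ]
```

```bash
python3 - <<'E'
from h import *
from workcell import *
movel(J(-45,-27,61),max_speed=120); movel(J(-60,-27,150),max_speed=150); open_gripper()
R=Rpick(1); g=tcp(MID+D*PA,R)
movep(g-90*R[:,2],R)
s=read_state(); print(s["time"],s["eef_pos"].round(1),s["ft_force"].round(1),s["qpos"].round(2))
for n in("scene","top"):
    c=camera(n); np.savez(f"{n}1.npz",**c); globals()[n]=c
def crop(c,x,y,w,h,k): return cv2.resize(c["image"][y:y+h,x:x+w],None,fx=k,fy=k,interpolation=cv2.INTER_CUBIC)
a=np.hstack([crop(top,282,155,80,60,5),crop(top,187,180,80,60,5)])
b=np.hstack([crop(scene,275,135,100,75,4),crop(scene,170,220,100,75,4)])
cv2.imwrite("pics/crop1.png",np.vstack([a,b]))
E
```

```text
8.4417 [528.9 281.9 117. ] [0.5 0.3 0. ] [-0.62  0.54 -0.03  1.98  0.3   0.42 -2.26]
```

View pics/crop1.png

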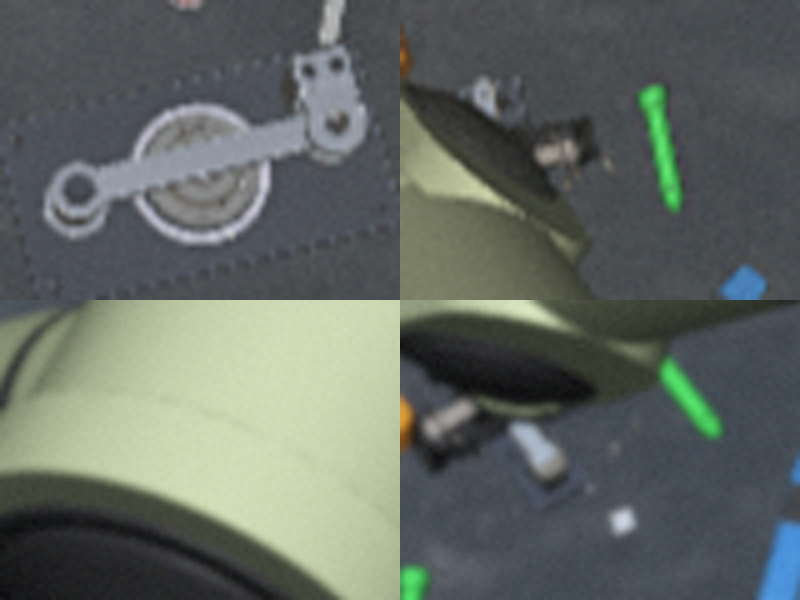

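The bar now lies in the fork: its line runs from the pivot at crop (78,188) to the fork at (335,125), and the eye is hidden under the upper lug. The pin is undisturbed, so I'll pick it up and refine the jig yaw from the bar's line.

```bash
python3 - <<'E'
from h import *
from workcell import *
# bar direction in the top view: bar pixels by range (63..80 mm) between pivot and fork
t=load("top1"); C=cloud(t); v,u=np.mgrid[:420,:560]
g=cv2.cvtColor(t["image"],cv2.COLOR_BGR2GRAY)
X=np.stack([onz(t,a,b,71) for a,b in zip(u[160:205,300:345].ravel(),v[160:205,300:345].ravel())]); z=C[160:205,300:345,2].ravel()
r=X[:,:2]-PIV; m=(z>58)&(z<90); L=-(r@JY[:2]); m&=(L>40)&(L<135)&(abs(r@JX[:2])<25)
k=np.polyfit(L[m],(r@JX[:2])[m],1); print("bar px",m.sum(),"slope,offset",k)
R=Rpick(1); gp=tcp(MID+D*PA,R)
hit=movel(gp,max_speed=80,guard=8); s=read_state(); print(hit,s["time"],s["eef_pos"].round(1),gp.round(1),s["ft_force"].round(1))
if not hit:
    clamp(); s=read_state(); print("gap",s["finger_gap"],s["ft_force"].round(1),s["time"])
    movel(gp+[0,0,12],max_speed=60); movel(gp+[0,0,130],max_speed=150); s=read_state(); print("gap",s["finger_gap"],s["ft_force"].round(1),s["time"])
E
```

```text
bar px 212 slope,offset [0.01028517 0.39201837]
False 9.8167 [550.2 288.1  30.2] [550.  288.   29.7] [-0.6 -0.1  0.5]
gap 12.345659936598642 [-2.   2.7  4.9] 10.4833
gap 12.164143401728207 [-0.5 -0.2 -1.8] 11.7667
```

```bash
sed -i 's/^PSI=.226/PSI=.231/' h.py; python3 - <<'E'
from h import *
from workcell import *
R=Rins(-.6,1,TH); H=J(0,-85,87); N=41-D
s=read_state(); movel(s["eef_pos"]+[-40,-60,60],max_speed=150)
movep(tcp(H+[0,0,N+80],R),R); s=read_state(); print(s["time"],s["qpos"].round(2),s["finger_gap"])
movel(tcp(H+[0,0,N+10],R),max_speed=80)
s=read_state(); print(s["time"],H,(s["eef_pos"]+G*s["tool_rot"][:,2]).round(1),s["finger_gap"],s["ft_force"].round(1))
for n in("scene","top"):
    c=camera(n); np.savez(f"{n}2.npz",**c); globals()[n]=c
def crop(c,x,y,w,h,k): return cv2.resize(c["image"][y:y+h,x:x+w],None,fx=k,fy=k,interpolation=cv2.INTER_CUBIC)
cv2.imwrite("pics/crop2.png",np.hstack([crop(top,320,150,50,75,8),crop(scene,315,115,50,75,8)]))
for n,c in(("top",top),("scene",scene)): print(n,"hole",proj(c,H),"headtop",proj(c,H+[0,0,92]))
E
```

```text
14.4083 [-0.06  0.54 -0.01  2.28  2.29  0.79 -1.28] 11.919282791627184
15.4333 [ 627.32168288 -179.58444822   87.        ] [ 627.5 -179.6  144.5] 12.346319109222941 [ 0.  -0.4 -0.9]
top hole [348.93452175 179.03421122] headtop [352.91864541 173.21181094]
scene hole [341.30926561 156.05788965] headtop [345.32681509 136.46058975]
```

View pics/crop2.png

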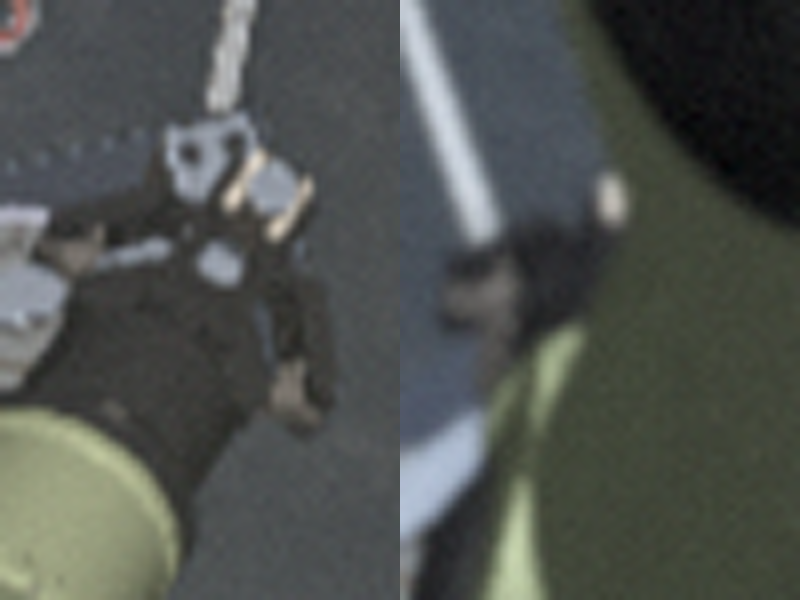

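The top view shows the pin head between the pads at crop (275,187), where (267,188) was expected, so it is within about 3 mm of being over the hole. Next is a guarded descent, using the side force to correct the position.

```bash
cat >> h.py <<'E'
def down(off,depth,guard,speed=25):
    from workcell import movel,read_state
    R=Rins(-.6,1,TH); H=J(0,-85,87)+[*off,0]; N=41-D
    hit=movel(tcp(H+[0,0,N-depth],R),R,max_speed=speed,guard=guard); s=read_state()
    g=s["eef_pos"]+G*s["tool_rot"][:,2]
    print(hit,"t",round(s["time"],2),"depth",round(87+N-g[2],1),"xy-off",(g-J(0,-85,87))[:2].round(1),"F",s["ft_force"].round(1),"M",s["torque"].round(2),"gap",round(s["finger_gap"],1)); return hit
E
python3 - <<'E'
from h import *
down((0,0),0,5); down((0,0),7.5,5)
E
```

```text
False t 16.08 depth 0.2 xy-off [-0.1 -0. ] F [ 0.4 -0.  -1.2] M [ 0.68  0.91 -0.01] gap 12.2
False t 16.53 depth 7.8 xy-off [-0.1  0. ] F [ 0.3  0.2 -0.2] M [ 0.64  0.89 -0.  ] gap 12.2
```

```bash
python3 - <<'E'
from h import *
for d in (12,16,20,24):
    if down((0,0),d,16): break
E
```

```text
False t 16.87 depth 12.3 xy-off [-0.1  0.3] F [-1.2  2.  -0.5] M [0.93 1.07 0.18] gap 11.8
False t 17.18 depth 16.5 xy-off [-0.2  0.3] F [-0.5  2.7 -3. ] M [1.25 1.34 0.39] gap 11.9
False t 17.48 depth 20.3 xy-off [-0.   0.3] F [ 0.2  3.9 -1.5] M [1.34 1.2  0.57] gap 12.3
False t 17.79 depth 24.1 xy-off [0.1 0.3] F [-1.1  4.7 -0.7] M [1.31 1.   0.63] gap 12.2
```

```bash
python3 - <<'E'
from h import *
from workcell import *
for n in("scene","top"):
    c=camera(n); np.savez(f"{n}3.npz",**c); globals()[n]=c
def crop(c,x,y,w,h,k): return cv2.resize(c["image"][y:y+h,x:x+w],None,fx=k,fy=k,interpolation=cv2.INTER_CUBIC)
cv2.imwrite("pics/crop3.png",np.hstack([crop(top,325,155,45,50,10),crop(scene,315,125,35,50,10)]))
H=J(0,-85,87)
for n,c in(("top",top),("scene",scene)): print(n,"hole",proj(c,H),"headtop",proj(c,H+[0,0,58]))
E
```

```text
top hole [348.93452175 179.03421122] headtop [351.39197473 175.44288823]
scene hole [341.30926561 156.05788965] headtop [343.78308493 143.99078774]
```

View pics/crop3.png

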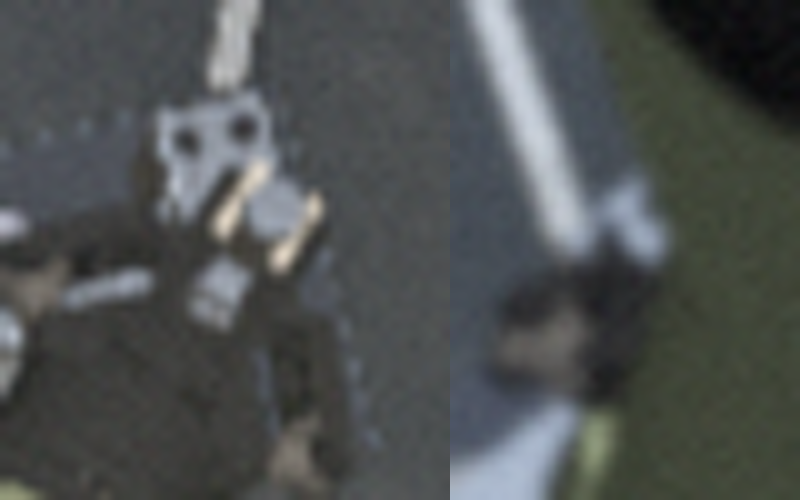

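```bash
python3 - <<'E'
from h import *
for o in ((0,1),(0,2),(-1,2),(1,2)): down(o,24,30)
E
```

```text
False t 18.14 depth 24.0 xy-off [-0.3  0.5] F [-2.3  0.9 -1.5] M [ 0.75  1.19 -0.09] gap 12.0
False t 18.39 depth 24.0 xy-off [-0.3  1.5] F [-3.4 -2.1 -0.6] M [ 0.3   1.26 -0.67] gap 12.4
False t 18.64 depth 23.9 xy-off [-1.   1.8] F [-1.2 -1.7 -0.3] M [ 0.33  1.06 -0.47] gap 12.7
False t 18.89 depth 24.1 xy-off [0.9 2.1] F [-5.  -0.4 -0.3] M [ 0.42  1.42 -0.56] gap 12.3
```

The pin is captured in the hole: the side force changes sign as I shift, centred about +1.2 mm in y. I'll raise to 18.5 mm depth so the opening fingers clear the web, release the pin, and then press on the head from above.

```bash
python3 - <<'E'
from h import *
from workcell import *
down((-.7,1.2),18.5,30)
open_gripper(); s=read_state(); print("open",s["time"],s["ft_force"].round(1))
R=s["tool_rot"]; p=s["eef_pos"]
movel(p-60*R[:,2]+[0,0,10],max_speed=100); movel(p-90*R[:,2]+[0,0,90],max_speed=150)
H=J(0,-85,0)+[-.5,1.2,0]
Rs=[rot(sg*head(a),DN) for sg in(1,-1) for a in (-1.1,-1.5,-.7,-.3,.2)]
q0=read_state()["qpos"]
qs=[(np.abs(q-q0).max(),i) for i,r in enumerate(Rs) if (q:=inverse_kinematics(H+[0,0,200],r)) is not None]; print(qs)
for n in("scene","top"):
    c=camera(n); np.savez(f"{n}4.npz",**c); globals()[n]=c
def crop(c,x,y,w,h,k): return cv2.resize(c["image"][y:y+h,x:x+w],None,fx=k,fy=k,interpolation=cv2.INTER_CUBIC)
cv2.imwrite("pics/crop4.png",np.hstack([crop(top,310,150,60,60,6),crop(scene,300,115,60,60,6)]))
for n,c in(("top",top),("scene",scene)): print(n,"headtop",proj(c,H+[0,0,150.5]))
print(read_state()["time"])
E
```

```text
False t 19.27 depth 18.0 xy-off [-0.5  1.2] F [-3.  -0.9  1.3] M [ 0.38  1.06 -0.41] gap 12.2
open 19.975 [0.3 0.3 0.3]
[(np.float64(2.114478815142249), 0), (np.float64(2.1361578339099414), 1), (np.float64(2.0826806260592616), 2), (np.float64(2.0178816581148586), 3), (np.float64(1.6810157723461825), 4), (np.float64(2.913637503696176), 5), (np.float64(2.6495082136164543), 6), (np.float64(3.2820203371604966), 7), (np.float64(3.6013854162504693), 8), (np.float64(2.530006847362269), 9)]
top headtop [351.24835297 175.25216392]
scene headtop [343.73758789 143.09044876]
21.6917
```

View pics/crop4.png

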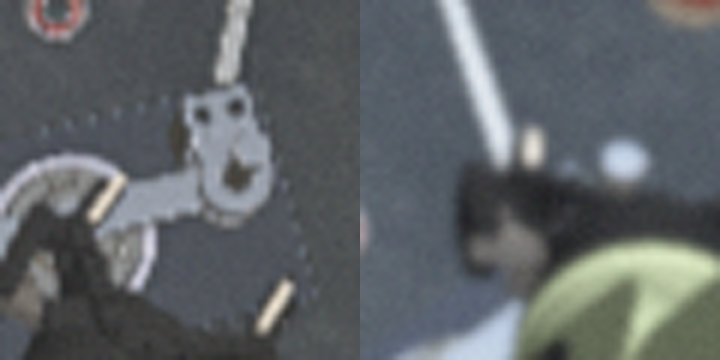

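The scene view shows the pin standing upright in the fork, its head at crop (625,158), about 2 px higher than predicted and so perhaps a few mm less deep. The top view has the head over the fork hole at about crop (247,155). Pressing down with closed fingers will tell.

```bash
python3 - <<'E'
from h import *
from workcell import *
H=J(0,-85,0)+[-.5,1.2,0]; R=rot(head(.2),DN)
s=read_state(); movel(s["eef_pos"]+[0,0,50],max_speed=150)
movep(H+[0,0,215],R); clamp()
print(read_state()["time"],read_state()["eef_pos"].round(1))
hit=movel(H+[0,0,130],max_speed=50,guard=4); s=read_state(); print(hit,s["time"],s["eef_pos"].round(1),s["ft_force"].round(1))
if hit:
  for z in (145,135,125,115,105,99):
    if z>s["eef_pos"][2]-1: continue
    hit=movel(H+[0,0,z],max_speed=25,guard=30); s=read_state(); print(z,hit,s["time"],s["eef_pos"].round(1),s["ft_force"].round(1))
    if hit: break
E
```

```text
24.6333 [ 626.8 -178.4  215. ]
False 26.4833 [ 626.9 -178.3  130.1] [-0.4  0.2  1.4]
```

```bash
python3 - <<'E'
from h import *
from workcell import *
for n in("scene","top"):
    c=camera(n); np.savez(f"{n}5.npz",**c); globals()[n]=c
def crop(c,x,y,w,h,k): return cv2.resize(c["image"][y:y+h,x:x+w],None,fx=k,fy=k,interpolation=cv2.INTER_CUBIC)
cv2.imwrite("pics/crop5.png",np.hstack([crop(top,310,150,60,60,6),crop(scene,300,115,60,60,6)]))
H=J(0,-85,0)
for n,c in(("top",top),("scene",scene)): print(n,"tcp",proj(c,H+[-.5,1.2,130]))
E
```

```text
top tcp [350.35807123 176.55839272]
scene tcp [342.83803419 147.49400657]
```

View pics/crop5.png

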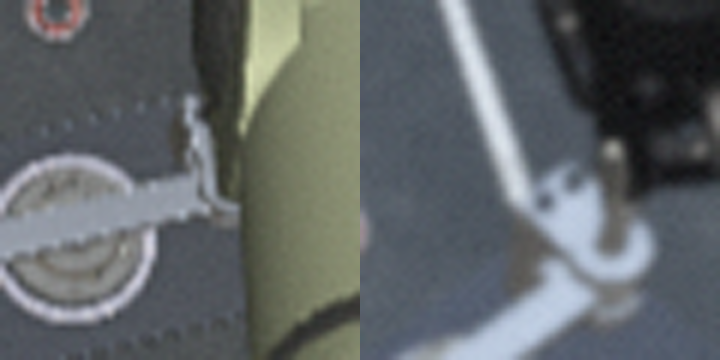

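The finger is at z=130 with no contact, yet the scene view shows no head under it; the dark spot at crop (615,240) is the hole or its shadow. I'll back off to one side for a clear look.

```bash
python3 - <<'E'
from h import *
from workcell import *
H=J(0,-85,0)
movel(H+[0,0,185],max_speed=150); movel([480,-360,230],max_speed=180)
for n in("scene","top"):
    c=camera(n); np.savez(f"{n}6.npz",**c); globals()[n]=c
def crop(c,x,y,w,h,k): return cv2.resize(c["image"][y:y+h,x:x+w],None,fx=k,fy=k,interpolation=cv2.INTER_CUBIC)
cv2.imwrite("pics/crop6.png",np.vstack([np.hstack([crop(top,315,145,60,45,6.667),crop(scene,305,110,60,45,6.667)]),np.hstack([crop(top,180,90,200,150,2),crop(scene,210,80,200,150,2)])]))
print(read_state()["time"])
E
```

```text
28.6667
```

View pics/crop6.png

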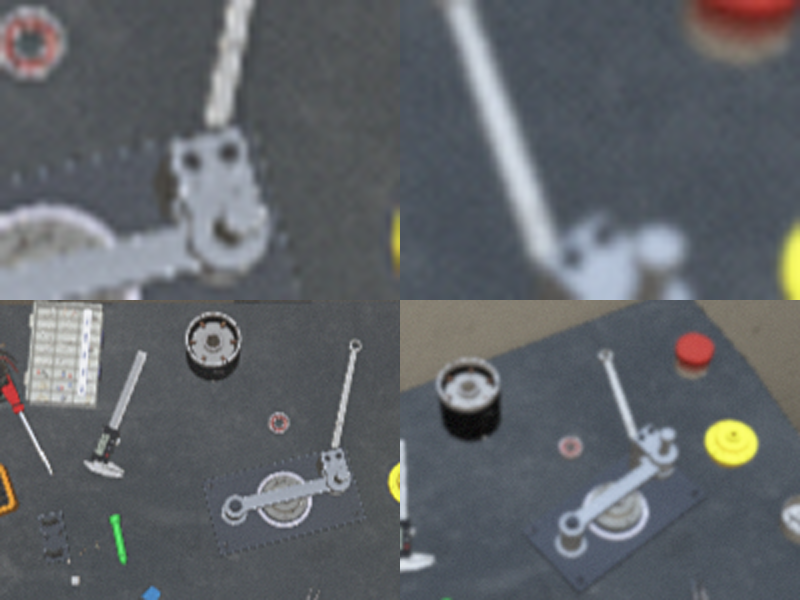

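The pin is still standing in the fork: its head is at scene crop (660,247), which matches a head top of about 130 mm. So the press pushed it down with less force than the guard. I'll carry on pressing to home.

```bash
python3 - <<'E'
from h import *
from workcell import *
H=J(0,-85,0)+[-.5,1.2,0]
movel(H+[0,0,185],max_speed=180); movel(H+[0,0,136],max_speed=100)
for z in (124,118,112,106,101,98.5,97.5):
    hit=movel(H+[0,0,z],max_speed=25,guard=30); s=read_state(); print(z,hit,round(s["time"],2),s["eef_pos"].round(1),s["ft_force"].round(1))
    if hit: break
E
```

```text
124 False 31.42 [ 626.8 -178.4  123.9] [0.2 0.2 0.2]
118 False 31.81 [ 626.7 -178.4  117.8] [-0.4  0.3  0.3]
112 False 32.2 [ 626.7 -178.4  111.8] [-0.1 -0.5 -0.1]
106 False 32.59 [ 626.7 -178.3  105.8] [0.3 0.5 0.1]
101 False 32.94 [ 626.7 -178.3  100.7] [0.4 0.4 0.7]
98.5 False 33.19 [ 627.1 -178.5   99.1] [-1.6 -0.1  8.6]
97.5 False 33.44 [ 627.3 -178.5   98.9] [-5.5  2.  21.3]
```

```bash
python3 - <<'E'
from h import *
from workcell import *
H=J(0,-85,0)
movel(H+[0,0,185],max_speed=150); movel([480,-360,230],max_speed=180)
for n in("scene","top"):
    c=camera(n); np.savez(f"{n}7.npz",**c); globals()[n]=c
def crop(c,x,y,w,h,k): return cv2.resize(c["image"][y:y+h,x:x+w],None,fx=k,fy=k,interpolation=cv2.INTER_CUBIC)
cv2.imwrite("pics/crop7.png",np.vstack([np.hstack([crop(top,315,160,50,37,8),crop(scene,315,130,50,37,8)]),np.hstack([crop(top,280,150,100,75,4),crop(scene,265,125,100,75,4)])]))
Hh=H+[-.5,1.2,0]
for n,c in(("top",top),("scene",scene)): print(n,proj(c,Hh+[0,0,99]),proj(c,Hh+[0,0,87]))
C=cloud(scene); print(C[140:165:2,332:356:2,2].round().astype(int))
print(read_state()["time"])
E
```

```text
top [349.05460802 178.47084481] [348.56334154 179.19163509]
scene [341.52426812 153.92524558] [341.03012445 156.34421203]
[[   1    0    3    7    7   -3    0    5   -1   -2   -2    5]
 [  -3   90    2    5    3    4    6    0    5    5    0    4]
 [  92   97   98    3   -3    1    0    1    2   -1    4    1]
 [  87   94   93   93    8   -4    1    7    7    6    3    3]
 [  97   93   91   86   93   89    6    1    0    3    1    1]
 [  87   86   91   85   88  101   92    5    3    1    4    3]
 [  93   89   91   86  103   97  102   87   -1    4    0    3]
 [  88   91   90   89  100  102  105   92   92   -3    5    2]
 [  77   84   90   88   97  101   99   89   87    9    3    5]
 [  57   59   90   89   88 1194   93   89   -1    0    1    1]
 [  55   77   80   86   87   88   88   83    0    3    4   -1]
 [  73   71   72   80   81   84   82   75    1    6    2   -1]
 [  76   73   73   75   73   70   68   58   15   -1    4    0]]
35.7417
```

View pics/crop7.png

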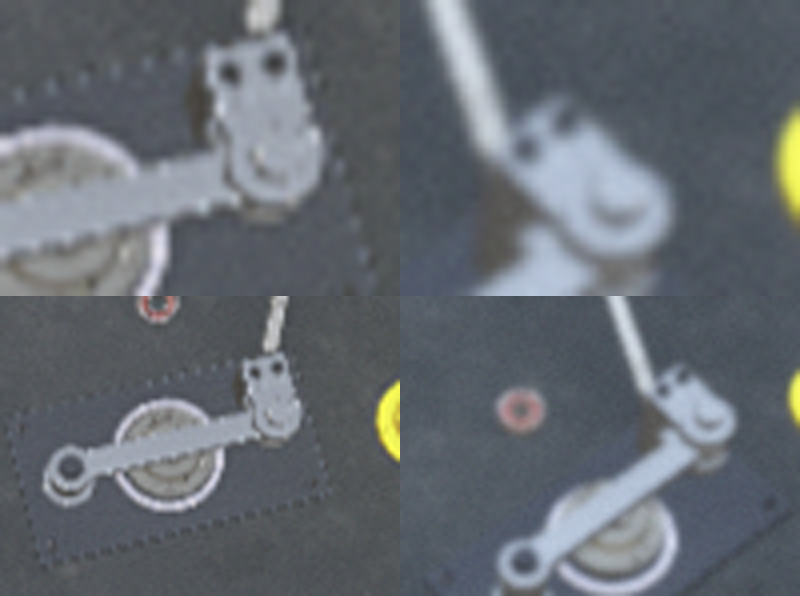

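Both views show the head sitting flat on the fork: the scene range at (342,155) is about 99–102 mm, against 99 expected. The press also stopped hard at z=98.9–99.1 with 21 N. I'll check the shield's height against the first picture and hand in.

```bash
python3 - <<'E'
from h import *
from workcell import *
for n in("top","scene"):
    a,b=cloud(load(n+"0")),cloud(load(n+"7"))
    m=lambda P:(np.linalg.norm(P[...,:2]-JO[:2],axis=-1)<36)&(P[...,2]<58)&(P[...,2]>20)
    k=m(a)&m(b); d=(b-a)[k][:,2]; XY=a[k][:,:2]-JO[:2]
    print(n,k.sum(),"dz mean",d.mean().round(2),"tilt fit (rad)",np.linalg.lstsq(np.c_[XY,np.ones(len(d))],d,rcond=None)[0].round(3))
print(read_state()["ft_force"].round(1),read_state()["time"]); finish_job()
E
```

```text
top 126 dz mean 0.93 tilt fit (rad) [ 0.082 -0.055  0.024]
scene 75 dz mean 0.11 tilt fit (rad) [0.02  0.002 0.156]
[-0.7  0.1  0.5] 35.7417
the job is handed in; nothing more can be done
```

The gate bar is swung into the fork to its stop, and the clevis pin is pressed home through the fork with its head flat on top. I handed the job in at about 36 s of the 61 s allowed.

**Steps:** I pushed the bar in with the closed fingers, with a force guard. I then took the pin from its V rest, turned it nose down and started it about 18 mm into the top hole. After releasing it, I pressed on the head from above.

**Checks that agreed:**
- **Press:** it stopped hard at z = 98.9 to 99.1 mm with 21 N, and a home pin should read 99 mm.
- **Cameras:** both show the head sitting on the fork over the hole. The scene range there is noisy, mostly about 97 to 105 mm.
- **Bar:** it lies in the fork.
- **Clearance:** the arm was clear of everything when I handed in.

**Checks that disagreed or were weak:**
- **Press force:** I read almost no force while the pin went down past the spring ball, where 5 to 15 N was expected. The force only rose once the head seated.
- **Grip:** the fingers read about 12 mm on the 14 mm shank.
- **Shield:** it looks in place and flat in the pictures. The scene range fit shows no real change in height or tilt (0.1 mm, 0.02 rad). The top view fit gives 0.9 mm and up to 0.08 rad. I put that down to range noise of several mm plus the bar now covering different parts of the shield, but I did not confirm it further.

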